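# Clamp the sealing sleeve on a suction manifold stub

### The arm

A 6-joint arm with a two-finger parallel gripper is mounted at the origin on the work surface. World frame = base frame: x ahead of the robot, y to its left, z up, the work surface at z = 0. Lengths are in m, angles in rad, forces in N, time in s.
With the tool pointing down it reaches from about 0.35 to 0.875 m from the base axis. Payload 4.2 kg.
Tool frame: the origin (TCP) lies at the very end of the fingers, on their centre line; the grasp point (between the pads) lies 19 mm behind it; y points along the fingers, x is the direction in which the jaws open and shut, and the axes are right-handed (so a half turn about y gives the same grasp; the last joint's range is limited). The gripper opens to 87 mm and grips with 3 to 60 N. Pads are 19 mm wide; open, the fingers measure 117 mm over their backs; the gripper's body (75 mm by 190 mm) begins 51 mm behind the grasp point.
Start: joints at [1.542, 0.385, 0.008, 0, -1.194, -0.259], TCP at [0.177, 0.599, 0.223] pointing down, gripper open.
Joint ranges: [-3.14, 3.14], [-1.21, 2.06], [-1.07, 1.41], [-3.16, 2.05], [-2.99, -0.16], [-3.1, 3.1]. Speed limits (rad/s): [2.79, 2.79, 3.14, 3.14, 3.14, 3.14].

### API

Orientations are given as a unit quaternion [x, y, z, w].
In Python, from plant import bot gives the robot as it stands.
- The arm moves only by the tool drive_tool, never from a script. Its argument "steps" is a list of rows, each a list of 6 numbers: the shift along the world's x, y, z in cm, then the turn, a rotation vector about the world's x, y, z in degrees. A call has 1 to 10 rows; each row is the pose to reach, as a shift and turn from the pose commanded when the call began; what a row does not reach only later rows make up. A row lasts 1/8 s, in which the tool goes at most 62.5 mm and 10.7 degrees, less where a joint would pass 70% of its speed; a pose out of reach is approached as far as the arm can. A call with a gripper value outside its range is refused whole. "hand" is the opening, from -1 (shut) to 1 (fully open), set as the call begins (left out, the last holds). The fingers move at their own pace and stop on an object; "squeeze" is the grip in N (left out, the last holds). Time passes only in rows, so rows that repeat a pose let the fingers close. It gives the time, the measured TCP pose, the force and the opening at its end, in the units of the state.
- bot.read_state(): the state, without advancing time (a new reading comes with each control period).
- bot.get_image(name): name is "scene" or "side" or "wrist"; returns a dict with "img" (420x560x3 uint8, red, green, blue), "range_z" (420x560 float32, m along the optical axis (not along the pixel's ray), 0 where there is no reading), "fovy" (degrees; the focal length in pixels is half the picture's height over the tangent of half this angle, whatever the lens; pixels are square), "cx", "cy" (the principal point, pixels), "dist_coeffs" ([k1, k2, p1, p2, k3] as OpenCV has them; the pictures are not rectified), "position" and "attitude" of the camera in the world; the wrist camera has in their place "mount" (4x4, takes a point from camera to tool coordinates, whose origin is the TCP and whose axes are the tool frame's). Camera axes: x right, y up, looking along -z (the intrinsics and any distortion apply to the point x, -y, -z); pixel columns grow to the right and rows downward; lengths in m; the calibration is good to about 2 mm. A picture is of the moment at which its call begins: read the wrist's pose just before it.
- bot.hand_in(): hands the job in, once; it reports no verdict.
The state is a dict: "time_s": time; "joint_positions": joint angles; "joint_velocities": joint speeds; "joint_efforts": joint torques, N m; "ee_pos": TCP position; "tcp_rot": TCP orientation; "wrist_force": force on the tool from outside, world axes, zero at the start; "ft_torque": the same for the moment, N m; "gripper_width": finger opening in m.
Only numpy, scipy, OpenCV 4.12 (cv2) and the standard library are available. Lean on these libraries where they do the work, as an engineer would, in place of code of your own. Each camera call takes 0.05 s, during which the arm holds its last target.

### The job

Lift the steel worm-drive band clamp out of its wooden rack by its knurled knob and slide it over the barbed stub of the grey suction manifold, up against the shoulder without ramming it, standing on the manifold's base plate with the knob to the right of the stub as seen when facing the stub's tip. Then turn the knob clockwise until the band is snug on the rubber sleeve (clearly stiffer to turn, but not crushed) and let go. Leave the bronze pot where it is.

Things in the scene. Friction and masses are not known exactly. Their poses are not given: they have to be found in the camera images.
- band (a point): Centre of the round steel band of the loose clamp (ring 45 mm inside, 52 mm outside, 14 mm wide), 28 mm above the clamp's flat foot. Its x is the ring's axis, to be brought along the seat's x; the square screw housing (16 x 14 mm, from the foot up to 66 mm) stands 33 mm from it along -y; z up. Two shoes inside the ring at +y and -y leave 35 to 43.6 mm between them at the start.
- knob_mid (a point): Middle of the dark knurled round knob on top of the clamp's screw housing, on its upright axis: 24 mm in diameter, 24 mm high, its middle 90 mm above the clamp's foot, 33 mm from the ring's centre along the clamp's -y. The axes given are the clamp's, they do not turn with the knob. Clockwise from above tightens; it stays where it is left. How far it is already turned cannot be read.
- seat (a point): Point on the stub's axis where the band's centre belongs, fixed to the manifold, 38 mm above the table; x along the stub from tip to shoulder, z up. Stub tip at x = -35 mm, barbs up to 33 mm in diameter to -17 mm, then the sleeve; shoulder face at x = +8 mm. Base plate top 28 mm below, x from -22 mm, y -60 to 50 mm: a clamp standing on it is centred. Manifold top 28 mm above.
- clamp: The loose worm-drive clamp, about 0.15 kg. Origin at its foot under the ring. Turning the knob takes 0.15 N m while free; once both shoes press, 0.3 N m more per rad. Still, the screw carries up to 0.15 N m, so a still gripper feels only the excess; let go, it holds about 25 N a shoe. It needs 1.2 to 3.2 rad in all. Turning pushes the band to the shoulder if its x is along the seat's.
- manifold: Grey suction manifold, a block 100 x 120 mm and 66 mm high on a dark base plate, fixed to the table; the barbed stub with its black sleeve sticks out along -x. Origin on the table under the seat.
- sleeve: Black rubber sleeve on the stub, 30 mm in diameter, 25 mm long, between barbs and shoulder. Fixed. A shoe pressing on it with more than 60 N crushes it; snug is more than 15 N. Its origin is that of the manifold.
- shoulder: Round aluminium flange 54 mm in diameter at the root of the stub, against which the clamp comes to rest (its end face is 7 mm from the band's centre, 8 mm at housing and foot). Not to be pushed with more than 40 N. Fixed. Its origin is that of the manifold.
- shoe_a: Small steel shoe (12 x 18 mm face) inside the band at its +y side, moved inwards by the screw, 3 mm per rad. Origin at its face.
- shoe_b: The like shoe at the band's -y side, beside the housing; both move together. Origin at its face.
- pot: Green patinated bronze openwork pot, 110 mm wide, 105 mm high, standing near the middle of the table. Origin under its centre.
- rack: Wooden rack 58 x 110 x 21 mm, fixed, with a groove 19 mm wide and 9 mm deep along its y in which the clamp stands on the groove's floor, 12 mm above the table. Origin under it, 6 mm from its middle.

How it is judged:
By the outcome, as a careful person would: the job done as asked, in the order asked, and still so for the second after the job is handed in, with the robot touching nothing.
It also fails if it takes over 64 s, if anything falls off the work surface, if the arm or the gripper's body presses on something with over 40 N, if the wrist force passes 120 N, or if a joint passes its speed limit or range.

## Working session

There is one attempt and no reset: what is moved stays moved. The work goes in short steps, Python scripts to look and compute and a tool call to move; the robot and the scene stay as the last step left them, time stands still between calls to the robot, and variables do not carry over. Pictures are saved under pics/ and viewed, and the job is handed in when it is done.

Besides the shell and the picture viewer there is one more tool, called by a JSON object that holds its "name" and its "arguments". drive_tool: Moves the arm, as the interface text tells. Its arguments: {"type":"object","properties":{"steps":{"type":"array"},"hand":{"type":"number"},"squeeze":{"type":"number"}},"required":["steps"]}

```bash
ls; mkdir -p pics; python3 - <<'E'
from plant import bot
import cv2,pickle
s=bot.read_state();print({k:v for k,v in s.items()})
d={}
for n in("scene","side","wrist"):
    c=bot.get_image(n);d[n]=c
    cv2.imwrite(f"pics/{n}0.png",c["img"][:,:,::-1])
    print(n,{k:v for k,v in c.items() if k not in("img","range_z")})
d['state']=s
pickle.dump(d,open("d0.pkl","wb"))
E
```

```text
pics
{'time_s': 0.0, 'joint_positions': array([ 1.54161726e+00,  3.85558488e-01,  6.63424605e-03, -5.32376416e-04,
       -1.19399981e+00, -2.58610600e-01]), 'joint_velocities': array([-3.06259775e-03, -7.32467851e-05, -4.29285983e-04, -3.97708915e-04,
        7.36277391e-04, -2.10388469e-04]), 'joint_efforts': array([-1.37722282e-04, -3.90666890e+01,  1.87405497e+01,  4.22007009e+00,
        1.10024022e-02, -1.88079389e-04]), 'ee_pos': array([0.17719149, 0.59872634, 0.22145678]), 'tcp_rot': array([ 0.42368182, -0.5660925 ,  0.56705369, -0.42247262]), 'wrist_force': array([-0.1481989 , -0.53062837, -0.17749169]), 'ft_torque': array([ 0.06823151, -0.02220344, -0.00285677]), 'gripper_width': 0.08723036898452426}
scene {'fovy': 46.49714177976861, 'cx': 281.5979479260315, 'cy': 214.93736803015705, 'dist_coeffs': array([0.03887682, 0.        , 0.        , 0.        , 0.        ]), 'position': array([1.11034238, 0.09804935, 0.88569812]), 'attitude': array([0.20971126, 0.25182651, 0.70828687, 0.6252474 ])}
side {'fovy': 57.94079693260225, 'cx': 288.1831542512678, 'cy': 211.42522457873815, 'dist_coeffs': array([-0.09406109,  0.        ,  0.        ,  0.        ,  0.        ]), 'position': array([0.43827453, 0.53455025, 0.47632507]), 'attitude': array([-0.01793195,  0.44414984,  0.89536361, -0.02708071])}
wrist {'fovy': 68.20831059873048, 'cx': 270.4806443938947, 'cy': 207.75364130597808, 'dist_coeffs': array([-0.07007131,  0.        ,  0.        ,  0.        ,  0.        ]), 'mount': array([[ 9.99998732e-01, -1.05292472e-04, -1.58880058e-03,
        -7.56991247e-04],
       [-1.48431941e-03,  2.99523669e-01, -9.54087715e-01,
        -1.61742248e-01],
       [ 5.76341632e-04,  9.54088864e-01,  2.99523133e-01,
         8.35168062e-02],
       [ 0.00000000e+00,  0.00000000e+00,  0.00000000e+00,
         1.00000000e+00]])}
```

View pics/scene0.png

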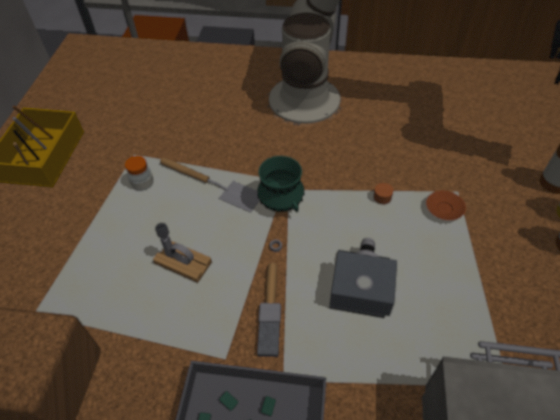

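View pics/side0.png

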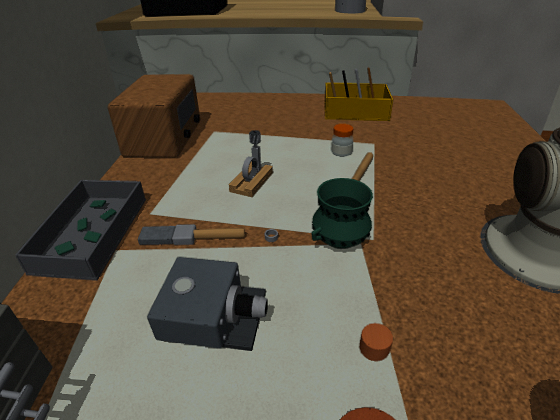

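View pics/wrist0.png

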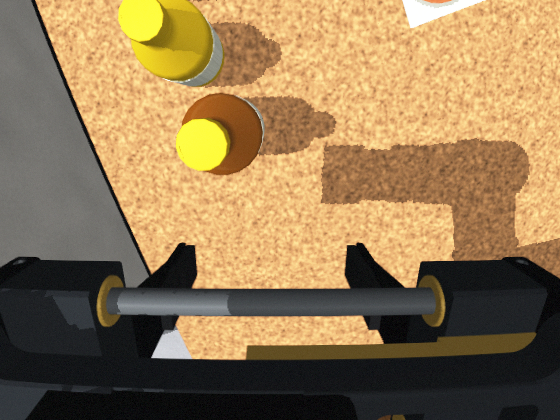

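```bash
cat > h.py <<'E'
import numpy as np,cv2,pickle
from scipy.spatial.transform import Rotation as R
def K(c):
    f=c["img"].shape[0]/2/np.tan(np.radians(c["fovy"])/2)
    return np.array([[f,0,c["cx"]],[0,f,c["cy"]],[0,0,1]])
def pose(c,s=None):
    if "mount" in c:
        T=np.eye(4);T[:3,:3]=R.from_quat(s["tcp_rot"]).as_matrix();T[:3,3]=s["ee_pos"];T=T@c["mount"]
    else:
        T=np.eye(4);T[:3,:3]=R.from_quat(c["attitude"]).as_matrix();T[:3,3]=c["position"]
    return T
def rays(c,uv,s=None):
    n=cv2.undistortPoints(np.asarray(uv,float).reshape(-1,1,2),K(c),c["dist_coeffs"]).reshape(-1,2)
    T=pose(c,s);d=np.c_[n[:,0],-n[:,1],-np.ones(len(n))]
    return T[:3,3],d@T[:3,:3].T
def plane(c,uv,z,s=None):
    o,d=rays(c,uv,s);return o+d*((z-o[2])/d[:,2])[:,None]
def cloud(c,s=None):
    h,w=c["range_z"].shape
    uv=np.stack(np.meshgrid(np.arange(w),np.arange(h)),-1).reshape(-1,2)
    o,d=rays(c,uv,s);P=o+d*c["range_z"].reshape(-1,1)
    P[c["range_z"].ravel()==0]=np.nan
    return P.reshape(h,w,3)
def proj(c,P,s=None):
    T=np.linalg.inv(pose(c,s));q=np.atleast_2d(P)@T[:3,:3].T+T[:3,3]
    q=q*[1,-1,-1];return cv2.projectPoints(q,np.zeros(3),np.zeros(3),K(c),c["dist_coeffs"])[0].reshape(-1,2)
E
python3 - <<'E'
from h import *
d=pickle.load(open("d0.pkl","rb"))
boxes={"scene":{"man":(310,390,230,320),"clamp":(145,215,220,282),"pot":(250,310,150,215)},"side":{"man":(140,275,245,355),"clamp":(225,280,125,200),"pot":(305,380,175,250)}}
for n in boxes:
    c=d[n];P=cloud(c)
    for o,(a,b,e,f) in boxes[n].items():
        q=P[e:f,a:b].reshape(-1,3);q=q[~np.isnan(q[:,0])]
        h=np.histogram(q[:,2],bins=np.arange(-.01,.14,.01))[0];print(n,o,h)
        rg={"man":[(.061,.071)],"clamp":[(.016,.026),(.09,.12)],"pot":[(.09,.115)]}[o]
        for lo,hi in rg:
            t=q[(q[:,2]>lo)&(q[:,2]<hi)]
            r=cv2.minAreaRect((t[:,:2]*1000).astype(np.float32))
            print("  ",lo,len(t),t.mean(0).round(4),np.median(t[:,2]).round(4),np.round(r[0],1),np.round(r[1],1),round(r[2],2),t.min(0).round(3),t.max(0).round(3))
for n,(a,b,e,f) in {"scene":(130,410,210,330)}.items():
    cv2.imwrite("pics/sc_z.png",cv2.resize(d[n]["img"][e:f,a:b,::-1],None,fx=2.8,fy=2.8,interpolation=2))
cv2.imwrite("pics/si_z.png",cv2.resize(d["side"]["img"][120:360,140:290,::-1],None,fx=2.5,fy=2.5,interpolation=2))
E
```

```text
scene man [1672 1951  133  153  155  231  289 2592    0    0    0    0    0    0
    0]
   0.061 2545 [0.6018 0.1727 0.0649] 0.0648 [595.9 172.6] [109.9 113.7] 87.58 [0.539 0.116 0.061] [0.655 0.226 0.07 ]
scene clamp [1241 1562  632  343   41   62   81  134   43    5   35   42  101    0
    0]
   0.016 743 [ 0.5846 -0.1963  0.0198] 0.0197 [ 575.7 -201.7] [111.   61.8] 71.96 [ 0.533 -0.261  0.016] [ 0.622 -0.141  0.026]
   0.09 178 [ 0.5686 -0.2268  0.1084] 0.1119 [ 564.9 -228.5] [23.1 26.6] 89.58 [ 0.552 -0.24   0.092] [ 0.578 -0.217  0.117]
scene pot [699 951  55 135 232 275 302 254 196 238 271 275   0   0   0]
   0.09 546 [ 0.3722 -0.0172  0.0993] 0.1002 [378.6 -16.3] [96.8 95.9] 15.32 [ 0.329 -0.064  0.09 ] [0.429 0.031 0.109]
side man [3352 4084  416  365  504  712  788 4586    1    0    0    0    0    0
    0]
   0.061 4523 [0.5965 0.1884 0.0653] 0.0653 [594.1 181.9] [120.7 109.7] 85.51 [0.539 0.12  0.061] [0.652 0.244 0.07 ]
side clamp [ 755 2198  355  321   60   64   72   87   37    9   40   47   60    0
    0]
   0.016 478 [ 0.5713 -0.1895  0.0202] 0.0203 [ 574.2 -198.3] [113.1  59.2] 71.25 [ 0.53  -0.254  0.016] [ 0.618 -0.139  0.026]
   0.09 147 [ 0.5638 -0.2207  0.1059] 0.1077 [ 564.6 -225. ] [22.7 23.2] 53.44 [ 0.553 -0.237  0.091] [ 0.577 -0.213  0.116]
side pot [1306  779   53  102  274  463  502  448  354  436  480  399    0    0
    0]
   0.09 879 [ 0.3779 -0.016   0.0987] 0.0992 [378.9 -13.6] [96.3 95.2] 63.3 [ 0.331 -0.063  0.09 ] [0.426 0.035 0.106]
```

View pics/sc_z.png

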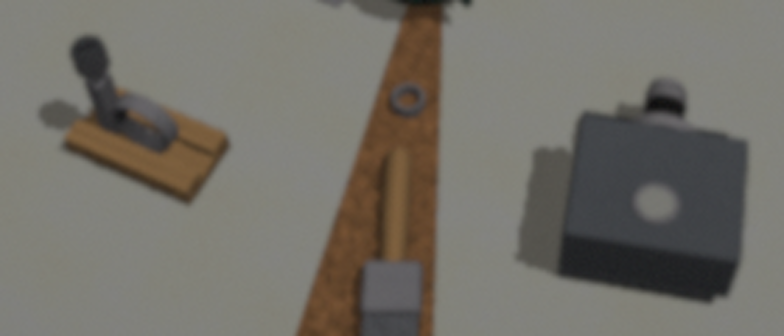

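View pics/si_z.png

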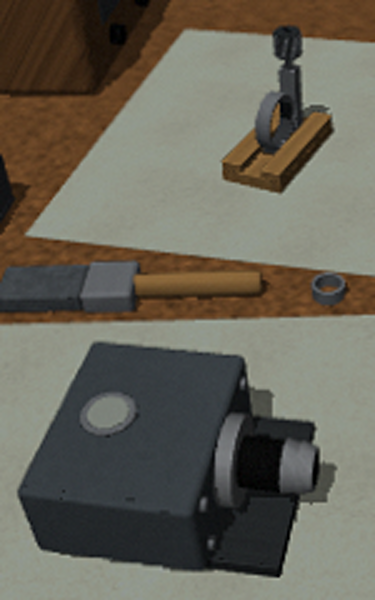

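```bash
python3 - <<'E'
from h import *
d=pickle.load(open("d0.pkl","rb"));s=d["state"]
M=R.from_quat(s["tcp_rot"]).as_matrix();print(M.round(4))
print("xang",np.degrees(np.arctan2(M[1,0],M[0,0])),"q1",np.degrees(s["joint_positions"][0]),"q6",np.degrees(s["joint_positions"][5]))
# side cam: edges lines of manifold top: contour of z-range points
for n,bx in (("scene",(310,400,230,320)),("side",(140,275,245,355))):
    c=d[n];P=cloud(c);m=((P[...,2]>.059)&(P[...,2]<.072)).astype(np.uint8)
    mm=np.zeros_like(m);a,b,e,f=bx;mm[e:f,a:b]=m[e:f,a:b]
    k=max(cv2.findContours(mm,0,1)[0],key=cv2.contourArea).reshape(-1,2)
    q=plane(c,k,.066)[:,:2]
    r=cv2.minAreaRect((q*1000).astype(np.float32));print(n,r,cv2.boxPoints(r).round(1).tolist())
    # housing / stub: points above .02 in front of block
    t=P[e:f].reshape(-1,3) if 0 else P[bx[2]:bx[3],bx[0]:bx[1]].reshape(-1,3)
    t=t[(t[:,2]>.03)&(t[:,0]<.527)&(t[:,1]>.1)&(t[:,1]<.25)]
    print(len(t),t.min(0),t.max(0),t.mean(0))
    tt=t[t[:,2]>.048];print("upper",len(tt),tt.mean(0),tt.max(0))
    # bins along x
    for x0 in np.arange(.48,.54,.005):
        u=t[(t[:,0]>=x0)&(t[:,0]<x0+.005)]
        if len(u)>3: print(round(x0,3),len(u),u[:,1].min().round(4),u[:,1].max().round(4),u[:,2].max().round(4),u[u[:,2]>u[:,2].max()-.004][:,1].mean().round(4))
E
```

```text
[[-2.840e-01 -6.000e-04  9.588e-01]
 [-9.588e-01 -2.100e-03 -2.840e-01]
 [ 2.200e-03 -1.000e+00  1.000e-04]]
xang -106.50039081620558 q1 88.32816276488856 q6 -14.817295923541847
scene ((597.6055908203125, 177.8764190673828), (118.89889526367188, 115.1668472290039), 85.67235565185547) [[535.7000122070312, 122.9000015258789], [650.5, 114.30000305175781], [659.5, 232.8000030517578], [544.7000122070312, 241.5]]
158 [0.49513139 0.16844072 0.0315721 ] [0.52682494 0.19894784 0.05477564] [0.51184594 0.18354444 0.04909865]
upper 109 [0.51232216 0.18417219 0.05121303] [0.52623904 0.19559727 0.05477564]
0.495 15 0.1714 0.1955 0.0521 0.1859
0.5 26 0.1698 0.1978 0.0534 0.1849
0.505 22 0.1727 0.1984 0.0537 0.1845
0.51 33 0.1684 0.1986 0.0548 0.1854
0.515 29 0.1695 0.1989 0.0542 0.1847
0.52 29 0.1696 0.1958 0.0537 0.1836
0.525 4 0.181 0.1961 0.0522 0.1863
side ((592.80224609375, 185.70278930664062), (121.8023452758789, 110.49354553222656), 86.21735382080078) [[533.7000122070312, 128.60000610351562], [643.9000244140625, 121.30000305175781], [651.9000244140625, 242.8000030517578], [541.7000122070312, 250.10000610351562]]
487 [0.49528391 0.17467871 0.03015415] [0.52699175 0.20339965 0.05484037] [0.51066554 0.19308445 0.04635976]
upper 258 [0.51199289 0.1888218  0.05110091] [0.52699175 0.19928894 0.05484037]
0.495 81 0.1766 0.2007 0.0522 0.1877
0.5 81 0.176 0.202 0.0539 0.1878
0.505 68 0.1767 0.2024 0.0536 0.1882
0.51 85 0.1747 0.2034 0.0548 0.1877
0.515 69 0.1756 0.2017 0.0539 0.1867
0.52 75 0.1774 0.2019 0.0533 0.1872
0.525 28 0.179 0.2017 0.0533 0.1878
```

{"name": "drive_tool", "arguments": {"steps": [[2.7,-4,0.2,0,0,3],[5.4,-8,0.4,0,0,6],[8.1,-12,0.6,0,0,9],[10.8,-16,0.8,0,0,12],[13.5,-20,1,0,0,15],[16.2,-24,1.2,0,0,18],[18.9,-28,1.4,0,0,21],[21.6,-32,1.6,0,0,24],[24.3,-36,1.8,0,0,27],[27,-40,2,0,0,30]], "hand": 1}}

```text
time_s: 1.4
ee_pos: [0.4479, 0.1979, 0.2426]
tcp_rot: [-0.556, 0.437, -0.437, 0.556]
wrist_force: [-0.1, 0.7, 0.6]
gripper_width: 0.0869
```

{"name": "drive_tool", "arguments": {"steps": [[1.3,-4.7,0,0,0,3],[2.6,-9.4,0,0,0,6],[3.9,-14.1,0,0,0,9],[5.2,-18.8,0,0,0,12],[6.5,-23.5,0,0,0,15],[7.8,-28.2,0,0,0,18],[9.1,-32.9,0,0,0,21],[10.4,-37.6,0,0,0,24],[11.8,-42.6,0,0,0,27.5],[11.8,-42.6,0,0,0,27.5]]}}

```text
time_s: 2.65
ee_pos: [0.5653, -0.2296, 0.2411]
tcp_rot: [0.643, -0.295, 0.294, -0.643]
wrist_force: [-0.0, 0.4, 0.1]
gripper_width: 0.0865
```

```bash
cat > snap.py <<'E'
import sys
from h import *
from plant import bot
def snap(tag,names=("wrist",)):
    d={"state":bot.read_state()}
    for n in names:
        c=bot.get_image(n);d[n]=c
        cv2.imwrite(f"pics/{n}_{tag}.png",c["img"][:,:,::-1])
    pickle.dump(d,open(f"d_{tag}.pkl","wb"))
    s=d["state"];M=R.from_quat(s["tcp_rot"]).as_matrix()
    print("t",s["time_s"],"p",s["ee_pos"].round(4),"q",np.degrees(s["joint_positions"]).round(1),"xang",np.degrees(np.arctan2(M[1,0],M[0,0])).round(2),"down",M[:,1].round(4),"F",s["wrist_force"].round(2),"T",s["ft_torque"].round(3),"w",s["gripper_width"].round(4))
    return d
if __name__=="__main__": snap(sys.argv[1],sys.argv[2:] or ("wrist",))
E
python3 snap.py 1
```

```text
Traceback (most recent call last):
  File "snap.py", line 13, in <module>
    if __name__=="__main__": snap(sys.argv[1],sys.argv[2:] or ("wrist",))
                             ~~~~^^^^^^^^^^^^^^^^^^^^^^^^^^^^^^^^^^^^^^^^
  File "snap.py", line 11, in snap
    print("t",s["time_s"],"p",s["ee_pos"].round(4),"q",np.degrees(s["joint_positions"]).round(1),"xang",np.degrees(np.arctan2(M[1,0],M[0,0])).round(2),"down",M[:,1].round(4),"F",s["wrist_force"].round(2),"T",s["ft_torque"].round(3),"w",s["gripper_width"].round(4))
                                                                                                                                                                                                                                            ^^^^^^^^^^^^^^^^^^^^^^^^
AttributeError: 'float' object has no attribute 'round'
```

```bash
sed -i 's/s\["gripper_width"\].round(4)/round(s["gripper_width"],4)/' snap.py
python3 - <<'E'
from h import *
d=pickle.load(open("d_1.pkl","rb"));s=d["state"]
print(np.degrees(s["joint_positions"]),s["ee_pos"])
c=d["wrist"];P=cloud(c,s)
print(proj(c,[s["ee_pos"]],s))
q=P.reshape(-1,3);q=q[~np.isnan(q[:,0])]
q=q[(abs(q[:,0]-.57)<.08)&(abs(q[:,1]+.2)<.09)]
for lo,hi in((.016,.026),(.103,.12)):
    t=q[(q[:,2]>lo)&(q[:,2]<hi)];print(lo,len(t),t.mean(0),t.min(0),t.max(0),cv2.minAreaRect((t[:,:2]*1000).astype(np.float32)))
E
```

```text
[-6.91573276e+00  1.99722963e+01  1.47197157e-02  6.57757576e-03
 -7.01501631e+01  1.37659622e+02] [ 0.56531984 -0.22957323  0.24111093]
[[269.78259982 261.69655904]]
0.016 2567 [ 0.58061356 -0.19687713  0.02046515] [ 0.53352003 -0.26190709  0.01605197] [ 0.6198626  -0.1414407   0.02554488] ((575.8405151367188, -201.70895385742188), (109.4993896484375, 58.416175842285156), 71.36994171142578)
0.103 528 [ 0.5674578  -0.22834266  0.11271988] [ 0.55437411 -0.24142063  0.1030214 ] [ 0.5788049  -0.21657079  0.11572552] ((566.7108154296875, -229.0117950439453), (24.846647262573242, 24.144535064697266), 86.94898223876953)
```

View pics/wrist_1.png

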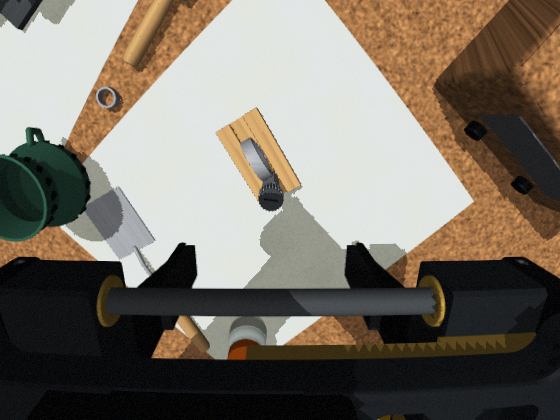

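```bash
python3 - <<'E'
from plant import bot
s=bot.read_state();print(s["time_s"],s["ee_pos"],s["joint_velocities"])
E
```

```text
2.7 [ 0.56498436 -0.22798306  0.24133017] [ 0.04017357 -0.02854047 -0.02403069 -0.00342178  0.00022371 -0.00673423]
```

{"name": "drive_tool", "arguments": {"steps": [[0.1,-0.1,-4,0,0,0],[0.1,-0.1,-8,0,0,0],[0.1,-0.1,-11,0,0,0],[0.1,-0.1,-11,0,0,0]]}}

```text
time_s: 3.2
ee_pos: [0.5644, -0.2262, 0.1303]
tcp_rot: [0.644, -0.295, 0.291, -0.643]
wrist_force: [0.8, -0.5, -0.4]
gripper_width: 0.0869
```

```bash
python3 snap.py 2; python3 - <<'E'
from h import *
d=pickle.load(open("d_2.pkl","rb"));s=d["state"]
c=d["wrist"];P=cloud(c,s)
q=P.reshape(-1,3);q=q[~np.isnan(q[:,0])]
q=q[(abs(q[:,0]-.57)<.08)&(abs(q[:,1]+.2)<.09)]
for lo,hi in((.016,.026),(.111,.12)):
    t=q[(q[:,2]>lo)&(q[:,2]<hi)];print(lo,len(t),t.mean(0),t.min(0),t.max(0),cv2.minAreaRect((t[:,:2]*1000).astype(np.float32)))
E
```

```text
t 3.2 p [ 0.5644 -0.2262  0.1303] q [ -6.6  25.   -9.   -0.  -56.4 137.7] xang -48.94 down [-0.006   0.0013 -1.    ] F [ 0.79 -0.47 -0.37] T [-0.085 -0.026 -0.004] w 0.0869
0.016 4823 [ 0.58122245 -0.19646534  0.02043491] [ 0.53454508 -0.26207833  0.016021  ] [ 0.62031578 -0.14117401  0.02598187] ((575.784912109375, -201.48141479492188), (109.69881439208984, 58.67869567871094), 71.4377212524414)
0.111 1065 [ 0.56707529 -0.22850671  0.11344928] [ 0.55372086 -0.24174177  0.11106532] [ 0.5790753  -0.21672634  0.11585482] ((566.5662231445312, -228.9669952392578), (24.728092193603516, 25.024858474731445), 50.669410705566406)
```

View pics/wrist_2.png

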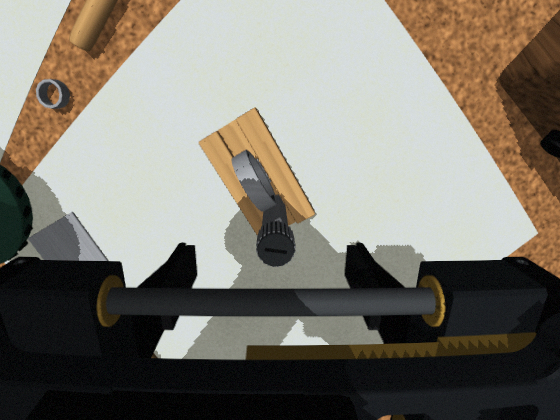

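{"name": "drive_tool", "arguments": {"steps": [[0.2,-0.3,-2.3,0,0,0],[0.2,-0.3,-4.6,0,0,0],[0.2,-0.3,-4.6,0,0,0],[0.2,-0.3,-4.6,0,0,0]]}}

```text
time_s: 3.75
ee_pos: [0.5697, -0.2308, 0.0887]
tcp_rot: [-0.643, 0.292, -0.294, 0.644]
wrist_force: [0.6, -0.3, 0.6]
gripper_width: 0.0872
```

{"name": "drive_tool", "arguments": {"steps": [[0,0,0,0,0,0],[0,0,0,0,0,0],[0,0,0,0,0,0],[0,0,0,0,0,0],[0,0,0,0,0,0],[0,0,0,0,0,0]], "hand": -1, "squeeze": 30}}

```text
time_s: 4.5
ee_pos: [0.5684, -0.2307, 0.0865]
tcp_rot: [0.643, -0.293, 0.293, -0.643]
wrist_force: [0.2, 0.7, 0.2]
gripper_width: 0.0351
```

```bash
python3 snap.py 3 wrist side
```

```text
t 4.5 p [ 0.5684 -0.2307  0.0865] q [ -7.   28.  -11.2   0.  -50.8 138. ] xang -48.99 down [-2.e-04 -0.e+00 -1.e+00] F [0.18 0.67 0.18] T [-0.08   0.005  0.034] w 0.0351
```

View pics/wrist_3.png

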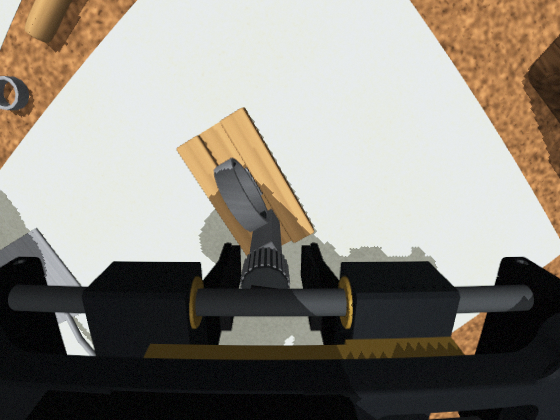

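{"name": "drive_tool", "arguments": {"steps": [[-0.15,0.15,0,0,0,0],[-0.15,0.15,0,0,0,0],[-0.15,0.15,0,0,0,0],[-0.15,0.15,0,0,0,0],[-0.15,0.15,0,0,0,0]]}}

```text
time_s: 5.22
ee_pos: [0.5668, -0.2292, 0.0865]
tcp_rot: [-0.643, 0.293, -0.293, 0.643]
wrist_force: [-0.2, -0.9, -0.0]
gripper_width: 0.0229
```

```bash
python3 snap.py 4 wrist side
```

```text
t 5.225 p [ 0.5668 -0.2292  0.0865] q [ -6.9  27.8 -11.5  -0.  -50.7 137.9] xang -48.99 down [-1.e-04  1.e-04 -1.e+00] F [-0.23 -0.86 -0.02] T [-0.014 -0.061  0.043] w 0.0229
```

View pics/wrist_4.png

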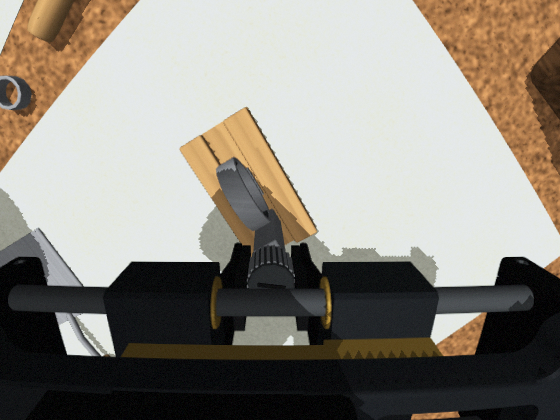

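{"name": "drive_tool", "arguments": {"steps": [[0,0,1,0,0,0],[0,0,3,0,0,0],[0,0,6,0,0,0],[0,0,9,0,0,0],[0,0,12,0,0,0],[0,0,12,0,0,0]]}}

```text
time_s: 6.08
ee_pos: [0.5683, -0.2296, 0.21]
tcp_rot: [-0.643, 0.291, -0.295, 0.644]
wrist_force: [-0.3, 0.7, -1.7]
gripper_width: 0.0234
```

```bash
python3 snap.py 5 wrist side
```

```text
t 6.075 p [ 0.5683 -0.2296  0.21  ] q [ -6.9  21.2  -2.7   0.  -65.7 137.9] xang -48.97 down [ 0.0063 -0.0014 -1.    ] F [-0.28  0.73 -1.73] T [-0.08  -0.003 -0.009] w 0.0234
```

View pics/wrist_5.png

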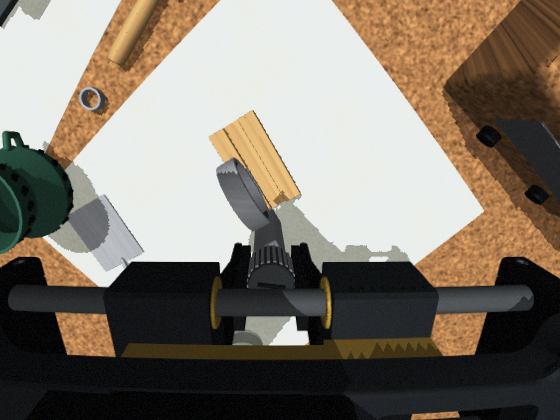

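View pics/side_5.png

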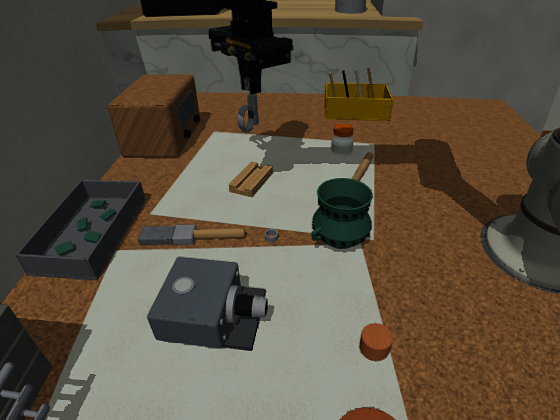

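{"name": "drive_tool", "arguments": {"steps": [[-1,3,0,0,0,1],[-2,7,0,0,0,3],[-3,11.5,0,0,0,5],[-4,16,0,0,0,7],[-5.5,20.5,0,0,0,9],[-7,25,0,0,0,11],[-8.5,29.5,0,0,0,13],[-10,34,0,0,0,14.6],[-10.9,37.5,0,0,0,14.6],[-10.9,38.6,0,0,0,14.6]]}}

```text
time_s: 7.42
ee_pos: [0.4565, 0.1579, 0.2053]
tcp_rot: [0.677, -0.209, 0.207, -0.675]
wrist_force: [0.3, -0.3, -2.3]
gripper_width: 0.0232
```

{"name": "drive_tool", "arguments": {"steps": [[0,0,-1.5,0,0,0],[0,0,-3,0,0,0],[0,0,-4.5,0,0,0],[0,0,-6,0,0,0],[0,0,-6,0,0,0],[0,0,-6,0,0,0],[0,0,-6,0,0,0]]}}

```text
time_s: 8.3
ee_pos: [0.4583, 0.1568, 0.1471]
tcp_rot: [-0.675, 0.209, -0.209, 0.676]
wrist_force: [0.2, -0.4, -1.6]
gripper_width: 0.023
```

```bash
python3 snap.py 6 wrist side scene
```

```text
t 8.3 p [0.4583 0.1568 0.1471] q [ 38.2  12.6 -25.1   0.  -52.2 107.4] xang -34.4 down [ 9.e-04  6.e-04 -1.e+00] F [ 0.17 -0.43 -1.61] T [-0.081 -0.106 -0.019] w 0.023
```

View pics/wrist_6.png

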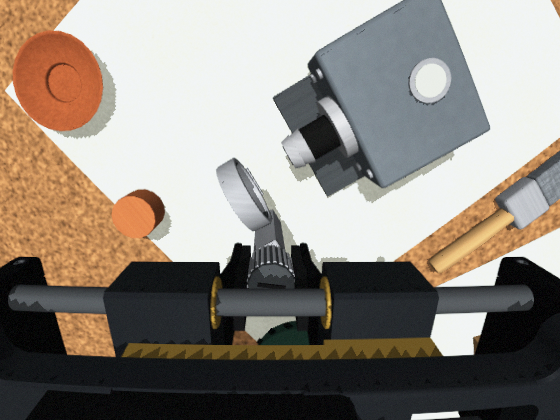

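View pics/side_6.png

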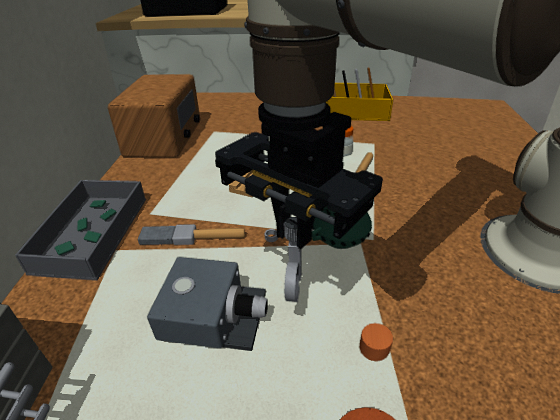

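```bash
cat > meas.py <<'E'
import sys
from h import *
d=pickle.load(open(sys.argv[1],"rb"));s=d["state"]
c=d["wrist"];P=cloud(c,s);ee=s["ee_pos"]
hsv=cv2.cvtColor(c["img"],cv2.COLOR_RGB2HSV)
# manifold top
m=((P[...,2]>.060)&(P[...,2]<.072)&(P[...,0]>.53)&(P[...,1]>.09)&(P[...,1]<.27)).astype(np.uint8)
k=max(cv2.findContours(m,0,1)[0],key=cv2.contourArea).reshape(-1,2)
q=plane(c,k,.066,s)[:,:2]
r=cv2.minAreaRect((q*1000).astype(np.float32));print("man top",np.round(r[0],1),np.round(r[1],1),round(r[2],2),cv2.boxPoints(r).round(1).tolist(), "medz",np.median(P[m>0][:,2]))
q=P.reshape(-1,3)
t=q[(q[:,2]>.030)&(q[:,2]<.060)&(q[:,0]<.527)&(q[:,0]>.48)&(q[:,1]>.15)&(q[:,1]<.22)]
# stub: fit symmetric axis via rect & by bins
for x0 in np.arange(.485,.54,.005):
    u=t[(t[:,0]>=x0)&(t[:,0]<x0+.005)]
    if len(u)>10:
        z=u[:,2];A=np.c_[u[:,1],np.ones(len(u))*1];b=u[:,1]**2+z**2
        # circle fit in yz
        A=np.c_[2*u[:,1],2*z,np.ones(len(u))];sol=np.linalg.lstsq(A,b,rcond=None)[0]
        print(round(x0,3),len(u),"y",u[:,1].min().round(4),u[:,1].max().round(4),"zmax",z.max().round(4),"circ",sol[:2].round(4),np.sqrt(sol[2]+sol[0]**2+sol[1]**2).round(4))
# ring: points around tcp
rel=q-ee
M=(abs(rel[:,0])<.06)&(rel[:,1]>.008+.0)&(rel[:,1]<.07)&(rel[:,2]<.0)&(q[:,2]>ee[2]-.072)&(rel[:,0]<.045)
u=q[M];print("ring pts",len(u),"z",u[:,2].min(),u[:,2].max())
u=u[(u[:,2]>ee[2]-.072+.01)&((u-ee)[:,1]>.0)]
hs=np.histogram(u[:,2]-ee[2],bins=10);print(hs[0],hs[1].round(3))
np.save("ring.npy",u)
E
python3 meas.py d_6.pkl; python3 - <<'E'
from h import *
d=pickle.load(open("d_6.pkl","rb"));c=d["wrist"];s=d["state"]
cv2.imwrite("pics/w6z.png",cv2.resize(c["img"][120:270,190:390,::-1],None,fx=4,fy=4,interpolation=2))
P=cloud(c,s)
for uv in [(235,160),(225,165),(250,165),(222,195),(240,225),(268,215),(245,195),(262,200)]: print(uv,(P[uv[1],uv[0]]-s["ee_pos"]).round(4))
E
```

```text
man top [593.8 180. ] [118.6 109.3] 85.84 [[534.9000244140625, 124.80000305175781], [644.0, 116.80000305175781], [652.5999755859375, 235.1999969482422], [543.5, 243.10000610351562]] medz 0.06561953693176738
0.495 90 y 0.1732 0.1993 zmax 0.0519 circ [0.186  0.0398] 0.011
0.5 195 y 0.1718 0.2 zmax 0.0537 circ [0.1858 0.0385] 0.0135
0.505 206 y 0.1713 0.2002 zmax 0.0537 circ [0.1856 0.0386] 0.0138
0.51 218 y 0.1693 0.2001 zmax 0.0554 circ [0.1849 0.0386] 0.0146
0.515 209 y 0.1707 0.2006 zmax 0.0549 circ [0.1851 0.0388] 0.0141
0.52 215 y 0.17 0.1991 zmax 0.054 circ [0.1844 0.0388] 0.014
0.525 84 y 0.1696 0.1987 zmax 0.054 circ [0.1837 0.0379] 0.0149
ring pts 2262 z 0.07522517325881847 0.14705622042235297
[ 81  33  39  97 199 460 904   1   1   4] [-0.062 -0.056 -0.05  -0.043 -0.037 -0.031 -0.025 -0.019 -0.012 -0.006
 -0.   ]
(235, 160) [ 0.0103  0.0559 -0.0452]
(225, 165) [ 0.004   0.0573 -0.0396]
(250, 165) [ 0.0013  0.0369 -0.1477]
(222, 195) [-0.0404  0.028  -0.1467]
(240, 225) [-0.0442 -0.0089 -0.1456]
(268, 215) [ 0.0059  0.0105 -0.0484]
(245, 195) [ 0.007   0.0366 -0.0212]
(262, 200) [ 0.0054  0.0182 -0.066 ]
```

View pics/w6z.png

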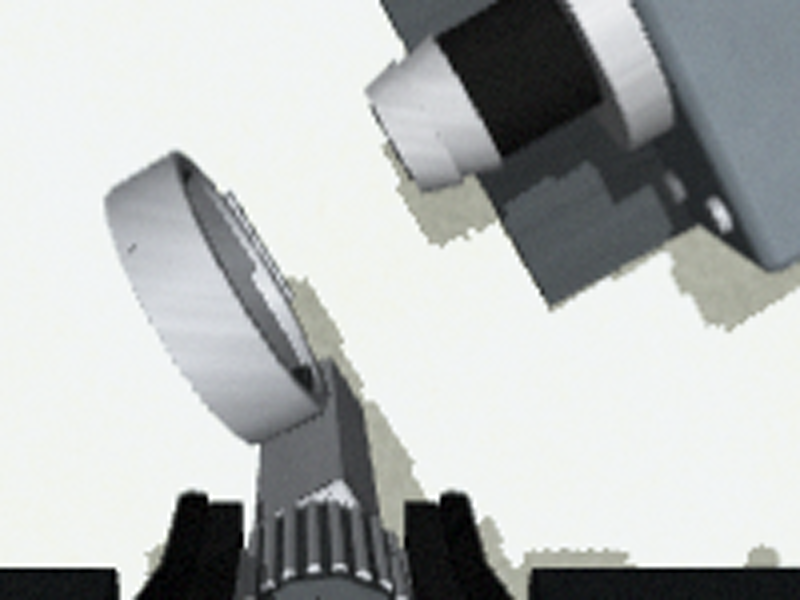

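```bash
cat > ring.py <<'E'
import sys
from h import *
d=pickle.load(open(sys.argv[1],"rb"));s=d["state"]
c=d["wrist"];P=cloud(c,s);ee=s["ee_pos"]
q=P[150:240,205:285].reshape(-1,3)-ee
q=q[~np.isnan(q[:,0])&(q[:,2]>-.062)&(q[:,2]<-.015)]
q=q[q[:,1]>.004]
print(len(q))
from scipy.optimize import least_squares
# cylinder: axis dir yaw a (pitch b), center y0,z0 ; r=.026 ; robust
def res(p):
    a,b,y0,z0=p
    ax=np.array([np.cos(a)*np.cos(b),np.sin(a)*np.cos(b),np.sin(b)])
    w=q-np.array([0,y0,z0]);w=w-np.outer(w@ax,ax)
    return np.linalg.norm(w,axis=1)-.026
f=least_squares(res,[np.radians(-4),0,.033,-.0465],loss="soft_l1",f_scale=.0007)
a,b,y0,z0=f.x;print("yaw",np.degrees(a),"pitch",np.degrees(b),"axis at x=0: y",y0,"z",z0,"absres med",np.median(abs(f.fun)))
g=abs(res(f.x))<.0012;ax=np.array([np.cos(a)*np.cos(b),np.sin(a)*np.cos(b),np.sin(b)])
t=(q-np.array([0,y0,z0]))[g]@ax;print("inl",g.sum(),"along",np.percentile(t,[0.5,2,50,98,99.5]).round(4))
ctr=np.array([0,y0,z0])+ax*(np.percentile(t,[1,99]).mean());print("centre rel tcp",ctr,"world",ctr+ee)
# knob top centre
k=P[225:275,240:305].reshape(-1,3)-ee;k=k[(k[:,2]>.02)&(k[:,2]<.033)&(np.hypot(k[:,0],k[:,1])<.02)]
print("knob",len(k),k.mean(0),k.min(0),k.max(0))
E
python3 ring.py d_6.pkl; python3 ring.py d_5.pkl
```

```text
2133
yaw -7.028335702825684 pitch -0.008953339996597849 axis at x=0: y 0.03281507535109354 z -0.04700677627764067 absres med 0.0005326671212055496
inl 1637 along [-0.0057 -0.0051  0.0021  0.0094  0.0105]
centre rel tcp [ 0.00221371  0.03254215 -0.04700712] world [0.46047729 0.18937499 0.10010694]
knob 869 [0.00666075 0.00762008 0.02559978] [-0.00655264 -0.00207035  0.02005237] [0.01981682 0.01702742 0.0328854 ]
2094
yaw -19.2243670277089 pitch -0.7102696979346637 axis at x=0: y 0.03487947109289792 z -0.046911865440338076 absres med 0.000507332711076015
inl 1638 along [0.0038 0.004  0.0109 0.0176 0.018 ]
centre rel tcp [ 0.0102308   0.03131185 -0.04704619] world [ 0.57848978 -0.1982729   0.16297173]
knob 883 [0.00825593 0.00590364 0.02557777] [-0.00345343 -0.00614056  0.02002851] [0.01905961 0.01869411 0.03291054]
```

{"name": "drive_tool", "arguments": {"steps": [[0,-0.05,-2,0,0,0],[0,-0.05,-4,0,0,0],[0.5,-0.1,-6,0,0,0],[1.2,-0.15,-6,0,0,0],[1.8,-0.2,-6,0,0,0],[1.8,-0.2,-6,0,0,0],[1.8,-0.2,-6,0,0,0],[1.8,-0.2,-6,0,0,0]]}}

```text
time_s: 9.45
ee_pos: [0.4758, 0.1548, 0.0869]
tcp_rot: [-0.675, 0.209, -0.209, 0.676]
wrist_force: [-0.1, 0.6, -0.6]
gripper_width: 0.0234
```

```bash
python3 snap.py 7 wrist side scene; python3 ring.py d_7.pkl; python3 meas.py d_7.pkl; python3 - <<'E'
from h import *
d=pickle.load(open("d_7.pkl","rb"));c=d["wrist"];s=d["state"]
cv2.imwrite("pics/w7z.png",cv2.resize(c["img"][120:270,190:390,::-1],None,fx=4,fy=4,interpolation=2))
cv2.imwrite("pics/s7z.png",cv2.resize(d["side"]["img"][230:370,180:340,::-1],None,fx=4,fy=4,interpolation=2))
cv2.imwrite("pics/c7z.png",cv2.resize(d["scene"]["img"][200:330,300:430,::-1],None,fx=4,fy=4,interpolation=2))
E
```

```text
t 9.45 p [0.4758 0.1548 0.0869] q [ 36.6  18.6 -27.2  -0.  -44.1 109. ] xang -34.39 down [ 4.e-04  4.e-04 -1.e+00] F [-0.13  0.56 -0.63] T [-0.07  -0.017 -0.022] w 0.0234
2886
yaw -1.6070949033044042 pitch -28.317253272615293 axis at x=0: y 0.032637075302475914 z -0.048849160097874864 absres med 0.0016035456846779667
inl 1083 along [-0.0143 -0.0134 -0.0074  0.0261  0.0304]
centre rel tcp [ 0.00667091  0.03244991 -0.05244508] world [0.48246625 0.1872708  0.03444949]
knob 871 [0.00665237 0.00764842 0.02554549] [-0.00647153 -0.00245763  0.02000733] [0.01990219 0.01735941 0.03294403]
man top [594.  180.2] [118.1 108.4] 86.04 [[535.9000244140625, 125.0], [644.0999755859375, 117.5], [652.2000122070312, 235.3000030517578], [544.0, 242.8000030517578]] medz 0.06564725075781426
0.485 69 y 0.1993 0.213 zmax 0.0599 circ [0.193  0.0425] 0.0191
0.495 128 y 0.1731 0.1992 zmax 0.0519 circ [0.186  0.0384] 0.0123
0.5 304 y 0.171 0.2005 zmax 0.0529 circ [0.1857 0.0379] 0.014
0.505 332 y 0.1709 0.201 zmax 0.0539 circ [0.1858 0.0383] 0.0142
0.51 344 y 0.17 0.2008 zmax 0.0546 circ [0.1851 0.0381] 0.0151
0.515 352 y 0.1704 0.2013 zmax 0.0549 circ [0.1854 0.0381] 0.0147
0.52 347 y 0.1695 0.1997 zmax 0.0541 circ [0.1847 0.038 ] 0.0147
0.525 132 y 0.1704 0.199 zmax 0.0537 circ [0.1846 0.0384] 0.0143
ring pts 3774 z 0.01490143723726614 0.08688438013025088
[  81   41  158  615 1078  450  901    1    0    6] [-0.062 -0.056 -0.05  -0.043 -0.037 -0.031 -0.025 -0.019 -0.012 -0.006
 -0.   ]
```

View pics/w7z.png

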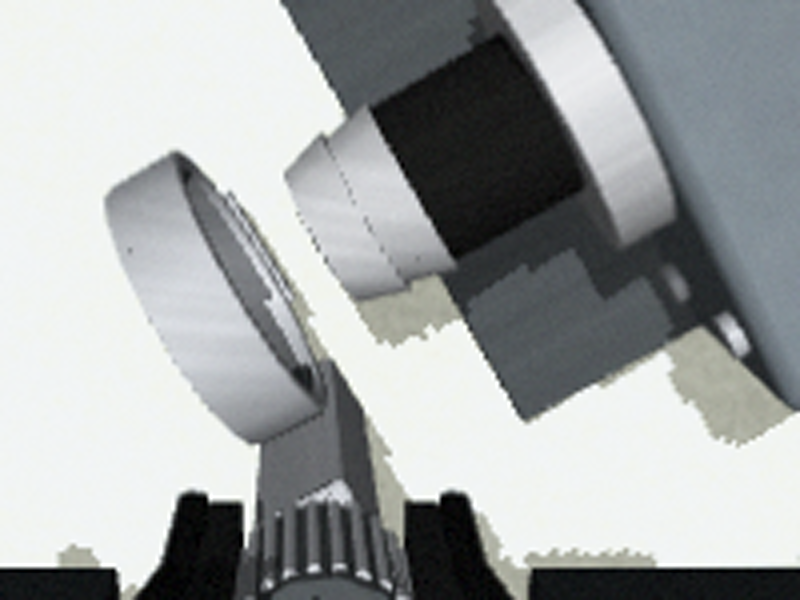

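View pics/s7z.png

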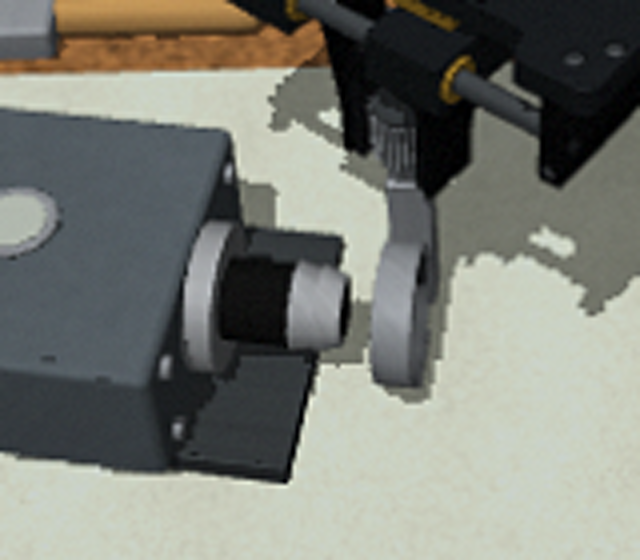

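View pics/c7z.png

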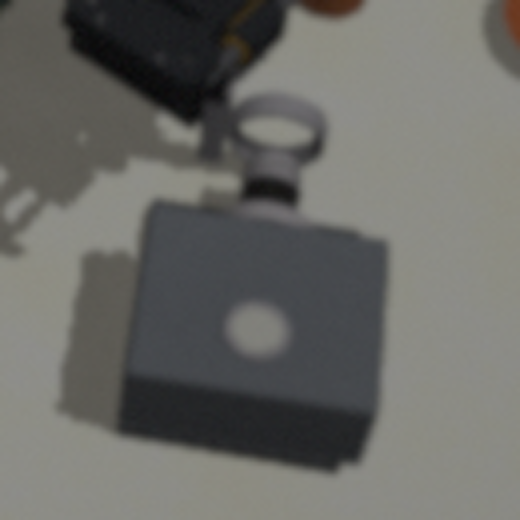

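```bash
python3 - <<'E'
from h import *
d=pickle.load(open("d_7.pkl","rb"))
c=d["scene"];g=cv2.cvtColor(c["img"],cv2.COLOR_RGB2HSV)
ctr=np.array([.478,.1877,.040])
print("pred ring",(proj(c,ctr)-[300,200])*4,"ring sides",(proj(c,[ctr+[0,.026,0],ctr-[0,.026,0]])-[300,200])*4)
for x in(.496,.505,.5125,.52):
    y=.1854-(x-.5125)*.0717
    print(x,(proj(c,[[x,y,.053],[x,y-.0155,.038],[x,y+.0155,.038]])-[300,200]).round(2)*4)
o=cv2.resize(c["img"][200:265,345:395,::-1],None,fx=9,fy=9,interpolation=2)
cv2.imwrite("pics/c7zz.png",cv2.convertScaleAbs(o,alpha=1.8))
P=cloud(c)
q=P[200:265,340:400].reshape(-1,3)
# ring points in scene depth: z>.045 x<.492
t=q[(q[:,2]>.045)&(q[:,2]<.07)&(q[:,0]<.488)&(q[:,1]>.165)&(q[:,1]<.23)];print("ring scene",len(t),t.min(0),t.max(0),t.mean(0))
t=q[(q[:,2]>.045)&(q[:,2]<.058)&(q[:,0]>.494)&(q[:,0]<.526)&(q[:,1]>.165)&(q[:,1]<.23)];print("stub scene",len(t),t.min(0),t.max(0),t.mean(0))
E
```

```text
pred ring [[276.19087909 131.79965331]] ring sides [[325.68560372 136.46726385]
 [226.98108711 127.16083292]]
0.496 [[276.36 144.6 ]
 [243.28 158.36]
 [302.64 164.08]]
0.505 [[274.76 158.44]
 [241.48 172.12]
 [301.16 177.92]]
0.5125 [[273.4  170.12]
 [240.   183.72]
 [299.96 189.56]]
0.52 [[272.04 181.92]
 [238.52 195.4 ]
 [298.72 201.32]]
ring scene 138 [0.46565473 0.16511449 0.04546835] [0.485591   0.21198182 0.06819261] [0.47772963 0.18795535 0.06066548]
stub scene 135 [0.49477775 0.17090697 0.04510884] [0.52576201 0.19786631 0.05750786] [0.51188038 0.18389016 0.05029509]
```

View pics/c7zz.png

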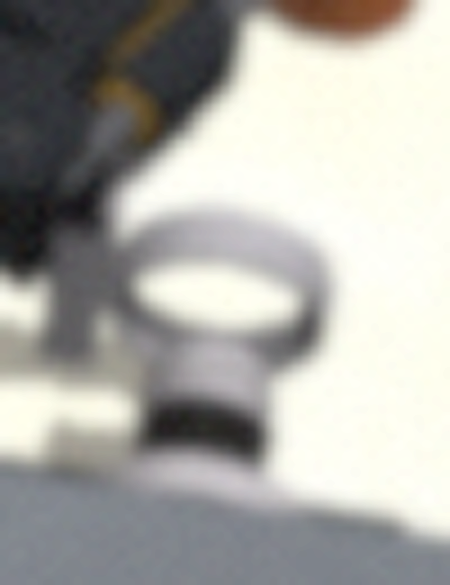

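```bash
python3 - <<'E'
from h import *
from scipy.optimize import least_squares
def fit(q,r,p0):
    def res(p):
        a,y0,z0=p;n=np.array([-np.sin(a),np.cos(a)])
        return np.hypot(q[:,:2]@n-y0,q[:,2]-z0)-r
    f=least_squares(res,p0,loss="soft_l1",f_scale=.0006);return f.x,np.median(abs(f.fun)),f.fun
for tag in("6","7"):
    d=pickle.load(open(f"d_{tag}.pkl","rb"));s=d["state"];c=d["wrist"];P=cloud(c,s);ee=s["ee_pos"]
    q=P[150:240,205:285].reshape(-1,3)-ee
    # only outer surface: image left of rim; take -x-ish points & upper
    q=q[(q[:,2]>-.045)&(q[:,2]<-.015)&(q[:,0]<.0095)&(q[:,0]>-.008)&(q[:,1]>.006)]
    x,m,r=fit(q,.026,[np.radians(-4),.033,-.047]);g=abs(r)<.001
    # refit with inliers
    x,m,r=fit(q[g],.026,x)
    print(tag,"ring",g.sum(),np.degrees(x[0]),x[1:],m)
    for r in (.026,):
        n=np.array([-np.sin(np.radians(-4.1)),np.cos(np.radians(-4.1))])
        rr=lambda p:np.hypot(q[g][:,:2]@n-p[0],q[g][:,2]-p[1])-r
        f=least_squares(rr,[.033,-.047],loss="soft_l1",f_scale=.0006);print("  fixed yaw ring perp",f.x, "world perp", f.x[0]+ee[:2]@n)
    # sleeve: dark pixels
    q=P.reshape(-1,3);col=c["img"].reshape(-1,3).max(1)
    mk=(col<40)&(q[:,0]>.51)&(q[:,0]<.53)&(q[:,1]>.16)&(q[:,1]<.21)&(q[:,2]>.035)&(q[:,2]<.058)
    u=q[mk]
    f=least_squares(lambda p:np.hypot(u[:,:2]@n-p[0],u[:,2]-p[1])-.015,[.185+.037,.038],loss="soft_l1",f_scale=.0006)
    print("  sleeve",mk.sum(),"perp",f.x,"med",np.median(abs(f.fun)))
    x,m,r=fit(u,.015,[np.radians(-4),.22,.038]);print("  sleeve yaw",np.degrees(x[0]),x[1:])
    b=q[(col>70)&(q[:,0]>.4965)&(q[:,0]<.513)&(q[:,1]>.165)&(q[:,1]<.21)&(q[:,2]>.036)&(q[:,2]<.058)]
    h,e=np.histogram(b[:,:2]@n,20)
    print("  barb perp extents",np.percentile(b[:,:2]@n,[1,99]).round(4),np.percentile(b[:,:2]@n,[1,99]).mean().round(4))
E
```

```text
6 ring 1469 -5.290858774025614 [ 0.03290678 -0.04716947] 0.0003175667571531128
  fixed yaw ring perp [ 0.03292967 -0.04716797] world perp 0.22212581327260258
  sleeve 581 perp [0.22109576 0.03759774] med 0.00038299347332678736
  sleeve yaw -5.906367071748979 [0.23701798 0.03758986]
  barb perp extents [0.2076 0.2355] 0.2215
7 ring 1475 -5.1246998186918375 [ 0.03289836 -0.04715268] 0.00030647222157250895
  fixed yaw ring perp [ 0.03291631 -0.04715118] world perp 0.2213591221669426
  sleeve 948 perp [0.22149399 0.03750394] med 0.0003228654725683311
  sleeve yaw -4.395849837568717 [0.22411511 0.03750311]
  barb perp extents [0.2079 0.236 ] 0.222
```

{"name": "drive_tool", "arguments": {"steps": [[0.5,-0.04,0,0,0,0],[1,-0.07,0,0,0,0],[1.5,-0.11,0,0,0,0],[2,-0.14,0,0,0,0],[2.5,-0.18,0,0,0,0],[2.5,-0.18,0,0,0,0]]}}

```text
time_s: 10.35
ee_pos: [0.5013, 0.153, 0.0865]
tcp_rot: [-0.675, 0.209, -0.209, 0.676]
wrist_force: [-0.7, -1.3, -1.5]
gripper_width: 0.0232
```

```bash
python3 snap.py 8 wrist; python3 - <<'E'
from h import *
d=pickle.load(open("d_8.pkl","rb"));c=d["wrist"];s=d["state"]
cv2.imwrite("pics/w8z.png",cv2.resize(c["img"][120:270,190:390,::-1],None,fx=4,fy=4,interpolation=2))
E
```

```text
t 10.35 p [0.5013 0.153  0.0865] q [ 34.7  20.6 -24.    0.  -45.4 110.9] xang -34.41 down [ 1.e-04  1.e-04 -1.e+00] F [-0.66 -1.3  -1.47] T [-0.093 -0.062  0.059] w 0.0232
```

View pics/w8z.png

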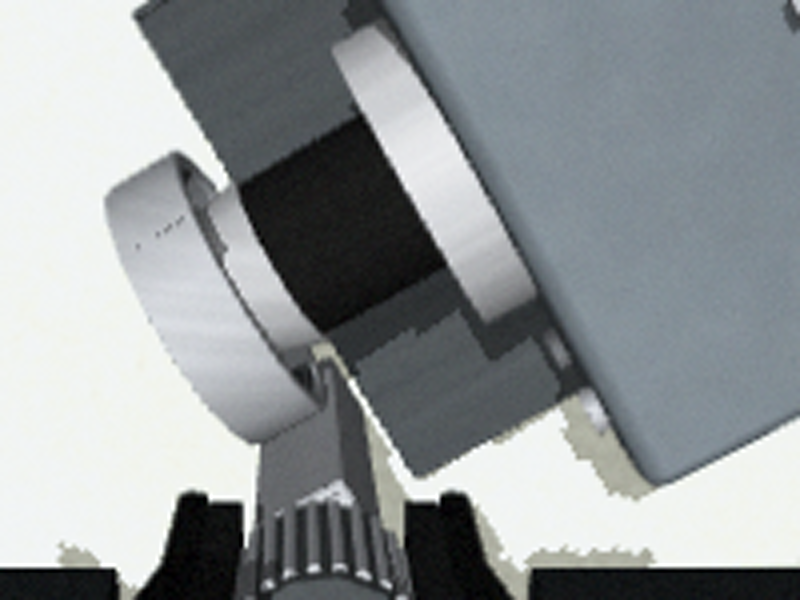

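{"name": "drive_tool", "arguments": {"steps": [[0.4,-0.03,0,0,0,0],[0.8,-0.06,0,0,0,0],[1.2,-0.09,0,0,0,0],[1.6,-0.12,0,0,0,0],[2.0,-0.15,0,0,0,0],[2.3,-0.17,0,0,0,0],[2.3,-0.17,0,0,0,0]]}}

```text
time_s: 11.28
ee_pos: [0.5241, 0.1512, 0.0865]
tcp_rot: [-0.675, 0.209, -0.209, 0.675]
wrist_force: [-0.3, -0.1, -1.4]
gripper_width: 0.0234
```

```bash
python3 snap.py 9 wrist; python3 - <<'E'
from h import *
d=pickle.load(open("d_9.pkl","rb"));c=d["wrist"];s=d["state"]
cv2.imwrite("pics/w9z.png",cv2.resize(c["img"][120:270,190:390,::-1],None,fx=4,fy=4,interpolation=2))
E
```

```text
t 11.275 p [0.5241 0.1512 0.0865] q [ 33.1  22.4 -21.    0.  -46.6 112.5] xang -34.4 down [ 0.  0. -1.] F [-0.26 -0.1  -1.41] T [-0.157 -0.062  0.006] w 0.0234
```

View pics/w9z.png

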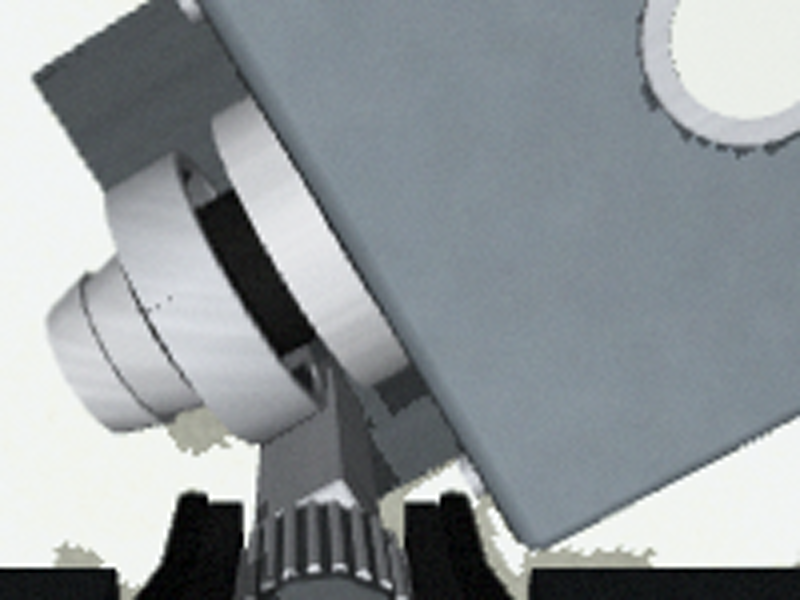

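{"name": "drive_tool", "arguments": {"steps": [[0.1,-0.01,-0.05,0,0,0],[0.2,-0.01,-0.1,0,0,0],[0.25,-0.02,-0.1,0,0,0],[0.25,-0.02,-0.1,0,0,0]]}}

```text
time_s: 11.82
ee_pos: [0.5264, 0.1511, 0.0855]
tcp_rot: [0.676, -0.209, 0.209, -0.675]
wrist_force: [-1.6, -1.2, -0.7]
gripper_width: 0.0232
```

{"name": "drive_tool", "arguments": {"steps": [[0.05,0,0,0,0,0],[0.1,-0.01,-0.02,0,0,0],[0.1,-0.01,-0.05,0,0,0],[0.1,-0.01,-0.05,0,0,0]]}}

```text
time_s: 12.32
ee_pos: [0.5273, 0.1509, 0.085]
tcp_rot: [0.676, -0.209, 0.209, -0.675]
wrist_force: [-0.1, -0.1, -1.1]
gripper_width: 0.0235
```

{"name": "drive_tool", "arguments": {"steps": [[0.05,0,-0.03,0,0,0],[0.1,-0.01,-0.05,0,0,0],[0.1,-0.01,-0.05,0,0,0],[0.1,-0.01,-0.05,0,0,0]]}}

```text
time_s: 12.82
ee_pos: [0.5283, 0.1508, 0.0846]
tcp_rot: [0.676, -0.209, 0.209, -0.675]
wrist_force: [-0.0, -0.9, -0.7]
gripper_width: 0.0231
```

```bash
python3 snap.py 10 wrist; python3 - <<'E'
from h import *
d=pickle.load(open("d_10.pkl","rb"));c=d["wrist"];s=d["state"]
cv2.imwrite("pics/w10z.png",cv2.resize(c["img"][120:270,190:390,::-1],None,fx=4,fy=4,interpolation=2))
E
```

```text
t 12.825 p [0.5283 0.1508 0.0846] q [ 32.8  22.9 -20.6   0.  -46.6 112.8] xang -34.39 down [-1.e-04 -1.e-04 -1.e+00] F [-0.01 -0.9  -0.71] T [-0.109  0.11  -0.018] w 0.0231
```

View pics/w10z.png

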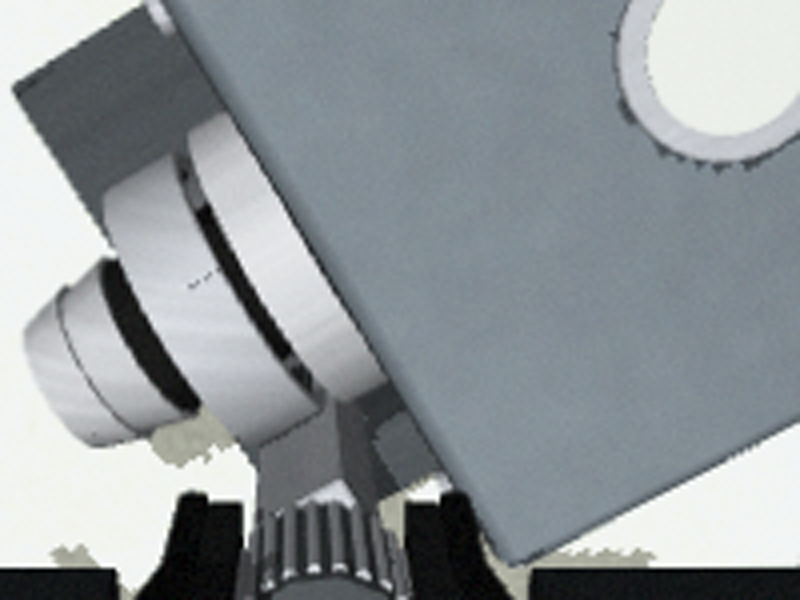

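{"name": "drive_tool", "arguments": {"steps": [[0.05,0,-0.03,0,0,0],[0.1,-0.01,-0.05,0,0,0],[0.1,-0.01,-0.05,0,0,0],[0.1,-0.01,-0.05,0,0,0]]}}

```text
time_s: 13.38
ee_pos: [0.5293, 0.1507, 0.0844]
tcp_rot: [0.676, -0.209, 0.209, -0.675]
wrist_force: [-2.7, -1.5, 5.2]
gripper_width: 0.0229
```

{"name": "drive_tool", "arguments": {"steps": [[0.03,0,-0.03,0,0,0],[0.05,0,-0.05,0,0,0],[0.05,0,-0.05,0,0,0],[0.05,0,-0.05,0,0,0]]}}

```text
time_s: 13.88
ee_pos: [0.5298, 0.1506, 0.0844]
tcp_rot: [0.676, -0.209, 0.209, -0.675]
wrist_force: [-4.3, -1.5, 7.9]
gripper_width: 0.023
```

{"name": "drive_tool", "arguments": {"steps": [[0,0,0.05,0,0,0],[0.05,0,0.05,0,0,0],[0.05,0,0.05,0,0,0],[0.05,0,0.05,0,0,0]]}}

```text
time_s: 14.38
ee_pos: [0.5301, 0.1506, 0.0844]
tcp_rot: [0.676, -0.209, 0.209, -0.675]
wrist_force: [-3.3, -0.4, 6.4]
gripper_width: 0.0231
```

```bash
python3 snap.py 11 wrist; python3 - <<'E'
from h import *
d=pickle.load(open("d_11.pkl","rb"));c=d["wrist"];s=d["state"]
cv2.imwrite("pics/w11z.png",cv2.resize(c["img"][120:270,190:390,::-1],None,fx=4,fy=4,interpolation=2))
E
```

```text
t 14.375 p [0.5301 0.1506 0.0844] q [ 32.7  23.  -20.3  -0.  -46.7 112.9] xang -34.38 down [-6.e-04 -4.e-04 -1.e+00] F [-3.26 -0.37  6.44] T [-0.137  1.342  0.103] w 0.0231
```

View pics/w11z.png

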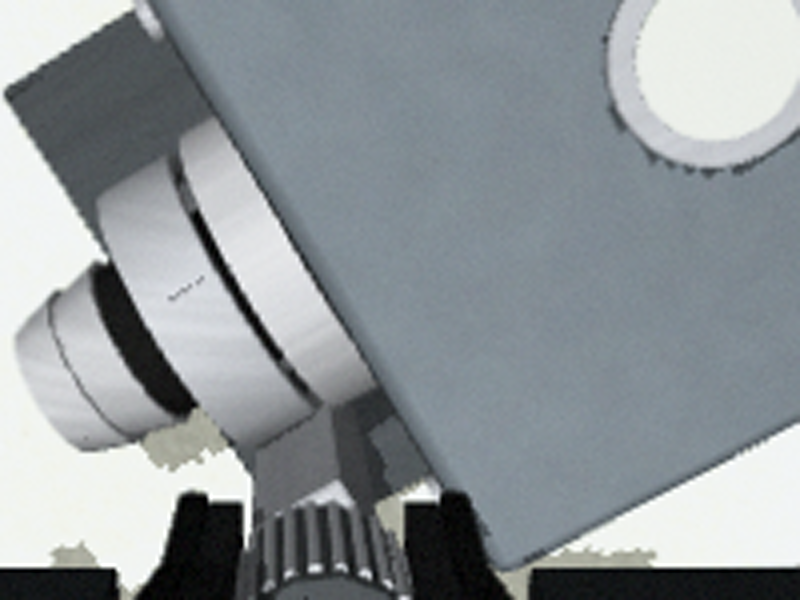

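{"name": "drive_tool", "arguments": {"steps": [[0,0,0.05,0,0,0],[0,0,0.08,0,0,0],[0,0,0.08,0,0,0]]}}

```text
time_s: 14.8
ee_pos: [0.5306, 0.1509, 0.0846]
tcp_rot: [-0.675, 0.209, -0.209, 0.676]
wrist_force: [-1.1, 0.9, 0.3]
gripper_width: 0.0229
```

```bash
python3 snap.py 12 wrist
```

```text
t 14.8 p [0.5306 0.1509 0.0846] q [ 32.7  23.  -20.3   0.  -46.7 112.9] xang -34.39 down [ 3.e-04  2.e-04 -1.e+00] F [-1.05  0.86  0.3 ] T [-0.118  0.347 -0.015] w 0.0229
```

{"name": "drive_tool", "arguments": {"steps": [[0,0,0,0,0,0],[0,0,0,0,0,-4],[0,0,0,0,0,-9],[0,0,0,0,0,-14],[0,0,0,0,0,-19],[0,0,0,0,0,-24],[0,0,0,0,0,-29],[0,0,0,0,0,-34],[0,0,0,0,0,-38]], "squeeze": 55}}

```text
time_s: 15.98
ee_pos: [0.5299, 0.1506, 0.0844]
tcp_rot: [0.571, -0.418, 0.418, -0.57]
wrist_force: [-2.2, 0.6, 0.2]
gripper_width: 0.0224
```

```bash
python3 snap.py 13 wrist; python3 - <<'E'
from plant import bot
s=bot.read_state();print(s["wrist_force"],s["ft_torque"],s["ee_pos"])
E
```

```text
t 15.975 p [0.5299 0.1506 0.0844] q [ 32.7  23.  -20.3  -0.  -46.7  74.8] xang -72.49 down [-1.3e-03 -7.0e-04 -1.0e+00] F [-2.19  0.63  0.23] T [-0.177  0.522  0.182] w 0.0224
[-0.53313899 -0.14155083 -0.62330094] [-0.32380503  0.37067289  0.09511932] [0.52989835 0.15058025 0.08443544]
```

View pics/wrist_13.png

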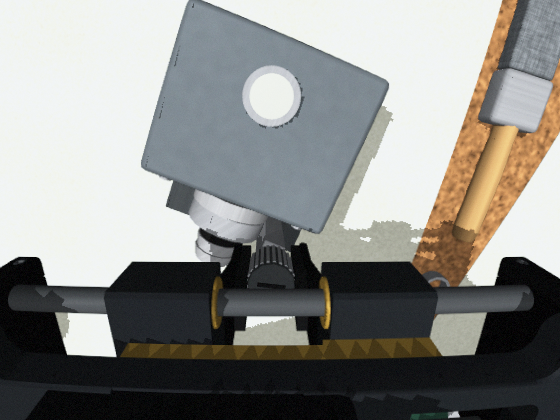

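{"name": "drive_tool", "arguments": {"steps": [[0,0,0,0,0,-5],[0,0,0,0,0,-10],[0,0,0,0,0,-15],[0,0,0,0,0,-20]]}}

```text
time_s: 16.52
ee_pos: [0.5295, 0.1502, 0.0844]
tcp_rot: [-0.49, 0.511, -0.51, 0.488]
wrist_force: [-2.3, -0.2, 0.9]
gripper_width: 0.0229
```

```bash
cat > st.py <<'E'
from plant import bot
import numpy as np
for i in range(1):
    s=bot.read_state();print(round(s["time_s"],3),"F",s["wrist_force"].round(2),"T",s["ft_torque"].round(3),s["ee_pos"].round(4),np.degrees(s["joint_positions"][5]).round(1),round(s["gripper_width"],4))
E
python3 st.py
```

```text
16.525 F [-2.25 -0.21  0.87] T [-0.397  0.74   0.211] [0.5295 0.1502 0.0844] 54.8 0.0229
```

{"name": "drive_tool", "arguments": {"steps": [[0,0,0,0,0,-5],[0,0,0,0,0,-10],[0,0,0,0,0,-15],[0,0,0,0,0,-20]]}}

```text
time_s: 17.02
ee_pos: [0.5289, 0.1499, 0.0844]
tcp_rot: [-0.394, 0.588, -0.588, 0.391]
wrist_force: [-4.0, -0.5, 1.5]
gripper_width: 0.0224
```

```bash
python3 st.py
```

```text
17.025 F [-3.98 -0.45  1.55] T [-0.487  1.125  0.159] [0.5289 0.1499 0.0844] 34.8 0.0224
```

{"name": "drive_tool", "arguments": {"steps": [[-0.05,0,0,0,0,-5],[-0.1,0,0,0,0,-10],[-0.1,0,0,0,0,-15],[-0.1,0,0,0,0,-20]]}}

```text
time_s: 17.52
ee_pos: [0.5279, 0.1498, 0.0843]
tcp_rot: [0.286, -0.647, 0.647, -0.283]
wrist_force: [-3.4, -1.5, 0.6]
gripper_width: 0.0227
```

```bash
python3 st.py
```

```text
17.525 F [-3.36 -1.53  0.61] T [-0.551  1.122  0.179] [0.5279 0.1498 0.0843] 14.8 0.0227
```

{"name": "drive_tool", "arguments": {"steps": [[0,0,0,0,0,-5],[0,0,0,0,0,-10],[0,0,0,0,0,-15]]}}

```text
time_s: 17.9
ee_pos: [0.5277, 0.1497, 0.0843]
tcp_rot: [0.2, -0.678, 0.679, -0.196]
wrist_force: [-3.7, -0.5, 0.5]
gripper_width: 0.0228
```

```bash
python3 snap.py 14 wrist side
```

```text
t 17.9 p [0.5277 0.1497 0.0843] q [ 32.8  22.9 -20.5  -0.  -46.8  -0.2] xang -147.46 down [-0.0041 -0.0025 -1.    ] F [-3.66 -0.52  0.52] T [-0.328  1.369  0.322] w 0.0228
```

View pics/wrist_14.png

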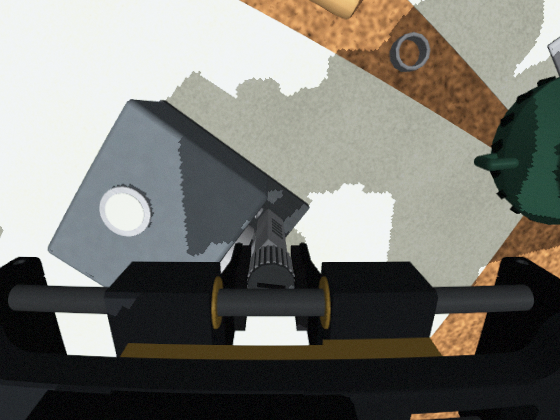

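{"name": "drive_tool", "arguments": {"steps": [[0,0,0,0,0,-4],[0,0,0,0,0,-8]]}}

```text
time_s: 18.25
ee_pos: [0.5277, 0.1498, 0.0843]
tcp_rot: [0.152, -0.69, 0.691, -0.149]
wrist_force: [-4.7, -0.4, 2.3]
gripper_width: 0.0224
```

```bash
python3 st.py
```

```text
18.25 F [-4.72 -0.44  2.3 ] T [-0.419  1.669  0.268] [0.5277 0.1498 0.0843] -8.1 0.0224
```

{"name": "drive_tool", "arguments": {"steps": [[0,0,0,0,0,-4],[0,0,0,0,0,-8]]}}

```text
time_s: 18.5
ee_pos: [0.5275, 0.1498, 0.0843]
tcp_rot: [0.104, -0.699, 0.7, -0.101]
wrist_force: [-4.3, -0.7, 2.0]
gripper_width: 0.0226
```

```bash
python3 st.py
```

```text
18.5 F [-4.29 -0.74  1.98] T [-0.381  1.855  0.401] [0.5275 0.1498 0.0843] -16.1 0.0226
```

{"name": "drive_tool", "arguments": {"steps": [[0,0,0,0,0,-3]]}}

```text
time_s: 18.62
ee_pos: [0.5275, 0.1498, 0.0843]
tcp_rot: [0.086, -0.701, 0.703, -0.083]
wrist_force: [-5.3, -1.8, 3.5]
gripper_width: 0.0226
```

```bash
python3 st.py
```

```text
18.625 F [-5.35 -1.8   3.45] T [-0.295  1.886  0.419] [0.5275 0.1498 0.0843] -19.1 0.0226
```

{"name": "drive_tool", "arguments": {"steps": [[0,0,0,0,0,-3]]}}

```text
time_s: 18.75
ee_pos: [0.5274, 0.1498, 0.0843]
tcp_rot: [0.068, -0.703, 0.705, -0.064]
wrist_force: [-4.7, -1.2, 2.5]
gripper_width: 0.0227
```

```bash
python3 st.py
```

```text
18.75 F [-4.72 -1.24  2.47] T [-0.283  1.916  0.443] [0.5274 0.1498 0.0843] -22.1 0.0227
```

{"name": "drive_tool", "arguments": {"steps": [[0,0,0,0,0,-3]]}}

```text
time_s: 18.88
ee_pos: [0.5274, 0.1498, 0.0843]
tcp_rot: [0.049, -0.705, 0.706, -0.046]
wrist_force: [-5.3, -1.3, 1.8]
gripper_width: 0.0229
```

```bash
python3 st.py
```

```text
18.875 F [-5.3  -1.34  1.76] T [-0.233  1.967  0.394] [0.5274 0.1498 0.0843] -25.1 0.0229
```

{"name": "drive_tool", "arguments": {"steps": [[0,0,0,0,0,0],[0,0,0,0,0,0],[0,0,0,0,0,0]]}}

```text
time_s: 19.25
ee_pos: [0.5274, 0.1498, 0.0843]
tcp_rot: [0.049, -0.705, 0.706, -0.046]
wrist_force: [-4.2, 0.2, 2.8]
gripper_width: 0.0228
```

```bash
python3 st.py; python3 snap.py 15 wrist side scene; python3 st.py
```

```text
19.25 F [-4.21  0.16  2.81] T [-0.251  1.858  0.36 ] [0.5274 0.1498 0.0843] -25.0 0.0228
t 19.25 p [0.5274 0.1498 0.0843] q [ 32.8  22.9 -20.5  -0.  -46.8 -25. ] xang -172.24 down [-0.0045 -0.0022 -1.    ] F [-4.21  0.16  2.81] T [-0.251  1.858  0.36 ] w 0.0228
19.4 F [-4.88 -1.19  3.13] T [-0.289  1.921  0.337] [0.5274 0.1499 0.0843] -25.0 0.0224
```

View pics/side_15.png

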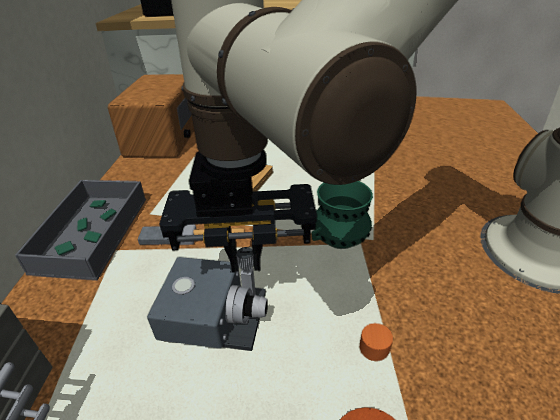

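{"name": "drive_tool", "arguments": {"steps": [[0,0,0,0,0,0],[0,0,0,0,0,0],[0,0,0,0,0,0],[0,0,0,0,0,0]], "hand": 0.2}}

```text
time_s: 19.9
ee_pos: [0.5299, 0.1511, 0.085]
tcp_rot: [-0.047, 0.706, -0.705, 0.047]
wrist_force: [-0.8, -1.0, 0.2]
gripper_width: 0.0502
```

```bash
python3 snap.py 16 wrist
```

```text
t 19.9 p [0.5299 0.1511 0.085 ] q [ 32.8  22.9 -20.4   0.  -46.6 -25.2] xang -172.38 down [ 1.e-03  6.e-04 -1.e+00] F [-0.83 -1.02  0.19] T [ 0.106 -0.032  0.022] w 0.0502
```

View pics/wrist_16.png

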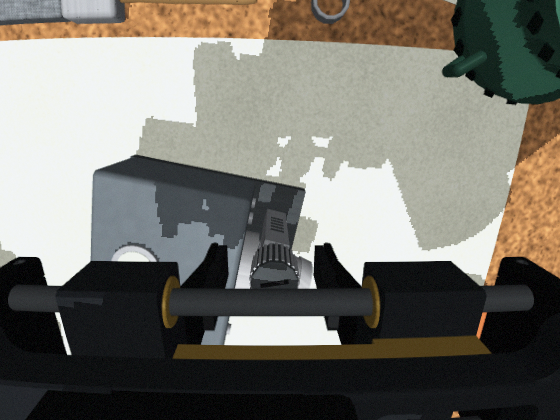

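{"name": "drive_tool", "arguments": {"steps": [[0,0,1.5,0,0,0],[0,0,3,0,0,0],[0,0,5,0,0,0],[0,0,8,0,0,10],[0,0,8,0,0,20],[-2,0,8,0,0,30],[-4,0,8,0,0,40],[-6,0,8,0,0,50],[-6,0,8,0,0,60],[-6,0,8,0,0,70]]}}

```text
time_s: 21.2
ee_pos: [0.4695, 0.1511, 0.1665]
tcp_rot: [0.444, -0.55, 0.55, -0.446]
wrist_force: [0.2, 0.0, 0.8]
gripper_width: 0.0521
```

{"name": "drive_tool", "arguments": {"steps": [[0,0,0,0,0,10],[0,0,0,0,0,20],[0,0,0,0,0,30],[0,0,0,0,0,40],[0,0,0,0,0,50],[0,0,0,0,0,60],[0,0,0,0,0,65],[0,0,0,0,0,65]]}}

```text
time_s: 22.2
ee_pos: [0.4697, 0.151, 0.1661]
tcp_rot: [-0.669, 0.227, -0.227, 0.67]
wrist_force: [0.5, 0.6, -0.5]
gripper_width: 0.0521
```

```bash
python3 snap.py 17 wrist side scene;  python3 - <<'E'
from h import *
d=pickle.load(open("d_17.pkl","rb"));c=d["wrist"];s=d["state"]
print(proj(c,[[.53,.185,.038],[.528,.152,.1]],s))
cv2.imwrite("pics/s17z.png",cv2.resize(d["side"]["img"][230:370,180:340,::-1],None,fx=4,fy=4,interpolation=2))
E
```

```text
t 22.2 p [0.4697 0.151  0.1661] q [ 36.7  12.2 -22.5   0.  -55.2 105.8] xang -37.44 down [ 0.0017  0.0011 -1.    ] F [ 0.49  0.61 -0.54] T [-0.066 -0.03  -0.07 ] w 0.0521
[[299.35847183 133.60634748]
 [330.50656508 176.84070556]]
```

View pics/wrist_17.png

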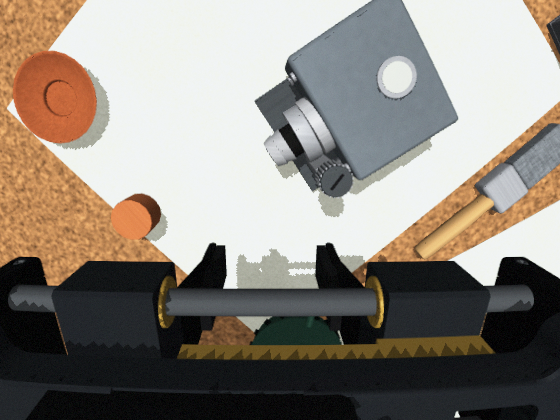

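View pics/s17z.png

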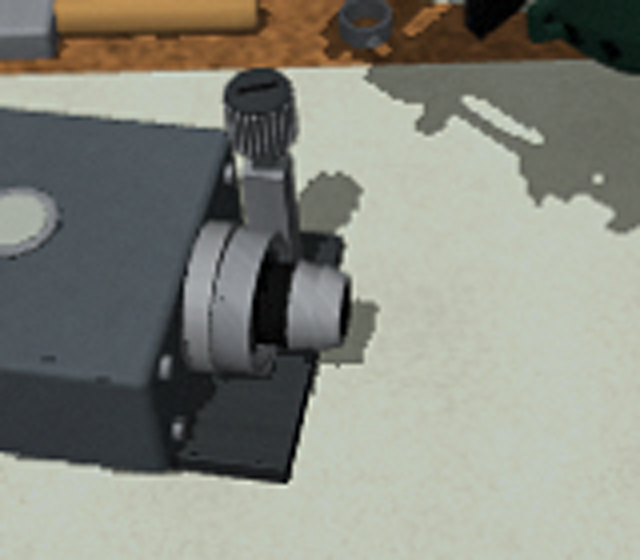

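```bash
python3 - <<'E'
from h import *
from scipy.optimize import least_squares
d=pickle.load(open("d_17.pkl","rb"));c=d["wrist"];s=d["state"];P=cloud(c,s);q=P.reshape(-1,3)
k=q[(q[:,2]>.105)&(q[:,2]<.12)&(abs(q[:,0]-.53)<.03)&(abs(q[:,1]-.152)<.03)]
print("knob",len(k),cv2.minAreaRect((k[:,:2]*1000).astype(np.float32)),np.median(k[:,2]))
n=np.array([np.sin(np.radians(4.1)),np.cos(np.radians(4.1))]);ax=np.array([n[1],-n[0]])
seat=np.array([.5312,.1846])
w=np.c_[(q[:,:2]-seat)@ax,(q[:,:2]-seat)@n,q[:,2]]
m=(w[:,0]>-.012)&(w[:,0]<.007)&(abs(w[:,1])<.03)&(w[:,2]>.045)&(w[:,2]<.07)
for x0 in np.arange(-.012,.020,.002):
    u=w[(w[:,0]>=x0)&(w[:,0]<x0+.002)&(abs(w[:,1])<.022)&(w[:,2]<.08)]
    print(round(x0,3),len(u),np.percentile(u[:,2],97).round(4) if len(u) else "")
o=cv2.resize(c["img"][70:205,240:370,::-1],None,fx=4.4,fy=4.4,interpolation=2);cv2.imwrite("pics/w17z.png",o)
E
```

```text
knob 948 ((529.5234375, 150.1941375732422), (24.8514404296875, 25.305673599243164), 52.56743240356445) 0.11153461475581494
-0.012 96 0.053
-0.01 98 0.0532
-0.008 103 0.0534
-0.006 149 0.0644
-0.004 119 0.0646
-0.002 123 0.0651
0.0 122 0.0648
0.002 119 0.0647
0.004 122 0.0643
0.006 116 0.0643
0.008 129 0.0643
0.01 121 0.0653
0.012 127 0.065
0.014 124 0.0651
0.016 127 0.0652
0.018 133 0.0653
```

View pics/w17z.png

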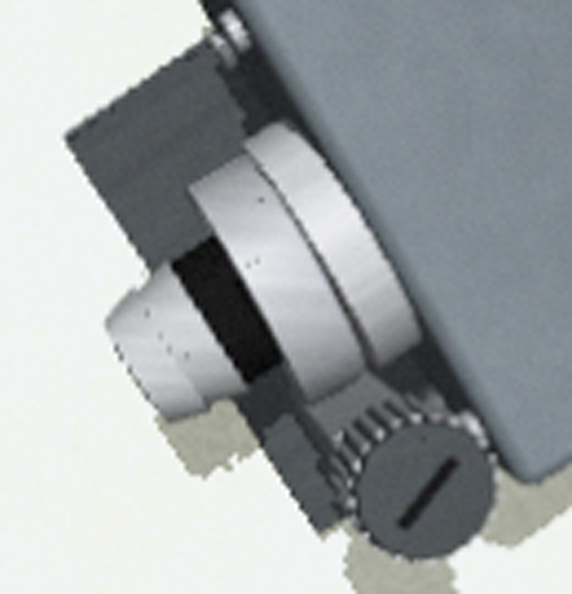

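```bash
python3 -c "
from plant import bot
print(bot.hand_in())"
```

```text
the job is handed in; nothing more can be done
None
```

The clamp is on the manifold stub and tightened, the knob is released, and the job was handed in at about 22 s on the robot's clock. I lifted it from the rack by its knob and slid it over the stub to the shoulder, standing on the base plate. The knob is to the right of the stub as seen facing its tip. I then turned the knob about 138° clockwise in one grip.

**Turning:** Torque was about 0.18 N m while free and rose to about 0.41 N m at the end. I estimate that as about 35–40 N per shoe before letting go, relaxing to about 25 N.

**Forces:** The readings I took stayed below about 10 N, at the end of each move and between moves. The largest was about 8 N when the foot touched the plate.

**Last pictures:**
- The band is against the shoulder.
- The knob top is at z = 111.5 mm, against 112 mm expected with the foot on the plate.
- The knob is about 1.5 mm from its expected place.
- I saw no sign that the pot had moved, but I did not measure it again.

**What disagreed or is uncertain:**
- With the gripper still, the torque stayed at about 0.35 N m. I took this as wind-up held by screw friction; read the other way, it would put the shoe force at the crush limit before release. The rise of about 0.36 N m per rad supports the lower estimate.
- Before insertion, the scene camera put the ring about 1 mm further left than the wrist camera did. I followed the wrist camera, and the ring went on without side force.
- The clamp may be turned 1–2° clockwise, judging by a gap of about 1 mm at the housing side.

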